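Set the last marker tube and hold the spring bolt drawn for the scan

TASK

We are about to 3D-scan this spring bolt in its drawn position. Take the black white-dotted marker tube out of the blue rack and stand it, pushed fully down, in the one grey stand that is still empty; then pull the bolt back by its red knob until the knob's stem stands over the yellow band on the barrel, and finish while still holding it there with the gripper, because the spring would shut it again. Leave the vials in the rack and the marker domes on the desk where they are.

Things in the scene. Friction and masses are not known exactly. Their poses are not given: they have to be found in the camera images.
- tube_center (a point): Centre (half-way up, on the axis) of the loose marker tube: black plastic, round, 18 mm diameter, 130 mm long, about 45 g, sprinkled with small white dots, standing upright in one of the three holes of the blue rack (which hole varies). z axis along the tube, up. Its foot stands 8 mm above the desk in the rack, its top at 138 mm, well above its neighbours. Two more such tubes already stand in grey stands and are fixed.
- rack: Fixed blue tube rack, 50 x 134 x 40 mm high (x, y, z); origin at the centre of its underside. Three holes of 22 mm diameter, 32 mm deep, in a row along its y axis at y = -40, 0 and +40 mm. One holds the marker tube, the other two hold the vials.
- stand_mouth (a point): Centre of the mouth of the hole in the only empty marker stand: a fixed grey block 62 x 62 x 40 mm high on the desk. This point is in its top face, 40 mm above the desk. Hole 22 mm diameter with a 2 mm chamfer, 32 mm deep (its floor 8 mm above the desk), straight down. The tube's centre is 73 mm above the desk when it is fully down. The stands change places from time to time.
- stand_a: A fixed grey stand, 62 x 62 x 40 mm high, with its marker tube already in it (tube top 138 mm above the desk); origin at the centre of its underside.
- stand_b: Another fixed grey stand with its marker tube already in it, as stand_a; origin at the centre of its underside.
- latch: The fixed spring bolt on its aluminium plate (260 x 110 x 15 mm); origin at the centre of the plate's underside. Its x axis runs along the bolt from the spring end to the nose. On it lies a round steel barrel of 30 mm diameter along x, its axis 34 mm and its top 49 mm above the desk. The bolt is drawn along -x of this frame, about towards the robot.
- bolt_knob (a point): Centre of the bolt's red knob, an upright cylinder of 22 mm diameter and 26 mm high (from 64 to 90 mm above the desk; this point is at 77 mm) on a 10 mm steel stem that comes up out of a slot in the top of the barrel. It moves with the bolt; its axes are those of latch.
- bolt (a joint): How far the bolt is drawn, in m along -x of latch: 0 shut, 0.070 at the end of the slot. The spring pulls it shut with about 6 N at 0 and 1.5 N more for every 10 mm (about 10 to 14 N at the band); it shuts again as soon as it is let go, and a compliant arm yields a few mm to it, so check the stem against the band after pulling.
- mark_band (a point): Middle of the yellow band round the barrel, on top of it, 50 mm above the desk; the band is 8 mm wide along the barrel. Its axes are those of latch. It lies 28 to 55 mm from the shut stem, along -x of latch; the stem is to stand over it.
- vial_1_center (a point): Centre of a capped clear vial with a white cap, 19 mm diameter, 64 mm high, standing in the rack with its top 72 mm above the desk. To be left alone.
- vial_2_center (a point): Centre of a second such vial in the rack. To be left alone.
- dome_1: Loose black half-round marker dome with white dots, 26 mm diameter, 13 mm high, flat side on the desk; lying beside the bolt's plate; origin at the centre of its underside. To be left alone.
- dome_2: A second such marker dome. To be left alone.
There are look-alikes about, which are no part of the job. Of the things that look like the part that bears tube_center, the smallest one is meant.

How it is judged:
On the way, in this order (a step that is already met when the one before it is completed fails the run):
1. the marker tube stands fully down in the empty stand, let go (horizontal distance between tube_center and stand_mouth below 0.008 m and height (world z) of tube_center below 0.077 m and angle between tube_center's own z axis and vertical below 0.15 rad and contact force between the fingers and tube below 0.1 N), for 0.2 s.
2. the bolt is drawn so that its stem stands over the yellow band, held by the fingers (x of bolt_knob in the frame of mark_band between -0.005 and 0.005 m and contact force between the fingers and bolt above 5 N), for 0.3 s.
At the end, for the whole second after the job is handed in: Through the last second the stem is within 5 mm of the yellow band's middle along the barrel, the fingers taking over 5 N from the bolt; the tube stands in the stand that was empty, within 4 mm of fully down, within 0.15 rad of upright, within 8 mm of the hole's axis (all of step 2 and horizontal distance between tube_center and stand_mouth below 0.008 m and height (world z) of tube_center below 0.077 m and angle between tube_center's own z axis and vertical below 0.15 rad); the arm keeps its last pose, push and grip.
It fails at once if a vial in the rack is shifted by more than 10 mm (distance of any of vial_1_center, vial_2_center from where it was at the start of the episode above 0.01 m).
It fails at once if a marker dome is shifted by more than 10 mm (distance of any of dome_1, dome_2 from where it was at the start of the episode above 0.01 m).
It also fails if it takes over 61 s, if anything falls off the work surface, if the arm or the gripper's body presses on something with over 40 N, if the wrist force passes 120 N, or if a joint passes its speed limit or range.

ROBOT

A 7-joint arm with a two-finger parallel gripper is mounted at the origin on the work surface. World frame = base frame: x ahead of the robot, y to its left, z up, the work surface at z = 0. Lengths are in m, angles in rad, forces in N, time in s.
With the tool pointing down it reaches from about 0.35 to 0.775 m from the base axis. Payload 3.1 kg.
Tool frame: the origin (TCP) lies between the finger pads; the fingertips stand 25 mm ahead of it and the grasp point (between the pads) lies 6 mm ahead of it; z points along the fingers, y is the direction in which the jaws open and shut (so a half turn about z gives the same grasp; the last joint's range is limited). The gripper opens to 85 mm and grips with 20 to 120 N. Pads are 22 mm wide; open, the fingers measure 114 mm over their backs; the gripper's body (76 mm by 85 mm) begins 54 mm behind the grasp point. The pads swing forward as they close: fully open they stand 13 mm farther back than shut.
Start: joints at [1.191, 0.311, 0.014, 1.512, -0.004, 1.319, -0.027], TCP at [0.182, -0.519, 0.23] pointing down, gripper open.
Joint ranges: [-2.7, 2.7], [-0.3, 1.91], [-1.27, 1.3], [0.12, 2.57], [-1.44, 4.58], [0.2, 2.03], [-3.05, 3.05]. Speed limits (rad/s): [2.79, 2.79, 3.14, 3.14, 3.14, 3.14, 3.14].

INTERFACE

Orientations are given as a 3x3 rotation matrix whose columns are the frame's x, y, z axes.
In Python, from cell import ctrl gives the robot as it stands.
- The arm moves only by the shell command python3 -m creep 'ROWS'. ROWS is JSON, a list of rows, each a list of 7 numbers: the shift along the tool's x, y, z in mm, then the turn, a rotation vector about the tool's x, y, z in degrees, then the closure, from 0 (fully open) to 1 (shut). In form: [[x, y, z, wx, wy, wz, hand], ...]. A call has 1 to 12 rows; each row is the pose to reach, as a shift and turn from the pose measured when the call began, along the tool's axes at that moment; what a row does not reach only later rows make up. A row lasts 1/10 s, in which the tool goes at most 50 mm and 8.59 degrees, less where a joint would pass 70% of its speed; a pose out of reach is approached as far as the arm can. A call with a gripper value outside its range is refused whole. The fingers move at their own pace and stop on an object; the grip force is fixed at half the most. Time passes only in rows, so rows that repeat a pose let the fingers close. It gives the time, the measured TCP pose, the force and the opening at its end, in the units of the state.
- ctrl.read_state(): the state, without advancing time (a new reading comes with each control period).
- ctrl.camera(name): name is "side" or "top" or "wrist"; returns a dict with "pixels" (384x512x3 uint8, red, green, blue), "range_z" (384x512 float32, m along the optical axis (not along the pixel's ray), 0 where there is no reading), "fov_y" (degrees; the focal length in pixels is half the picture's height over the tangent of half this angle, whatever the lens; pixels are square), "cx", "cy" (the principal point, pixels), "rvec" (rotation vector, rad) and "tvec" (3), from world to camera coordinates, as OpenCV has them. Camera axes: x right, y down, z forward; pixel columns grow to the right and rows downward; lengths in m; the calibration is good to about 2 mm. The wrist camera is an equidistant fisheye: a pixel r from the principal point sees the ray r / f radians off the axis. A picture is of the moment at which its call begins.
- ctrl.sign_off(): hands the job in, once; it reports no verdict.
Trained networks look in a picture, given as the dict that the camera call returned (one of the last four; its "shot" number tells which), for a name from the list of things; names that differ only in an ending like _2 or _b are one class to them, and where a whole thing is asked for, a point or a joint stands for the part that bears it (a point fixed in the world has none). Each returns a list of dicts, best first, with "confidence" (0 to 1); they miss things now and then, are a little off and sometimes report something else, mostly with a low value. They report only what shows in the picture. A call takes as long as a camera call. They do not tell look-alikes from the thing itself.
- ctrl.cut_out(picture, query): "pixels" (384x512 bool, what is visible of it) and "box" ([left, top, right, bottom] in pixels, round what is visible of it).
The state is a dict: "t": time; "joint_positions": joint angles; "qd": joint speeds; "joint_torque": joint torques, N m; "position": TCP position; "ee_rot": TCP orientation; "ft_force": force on the tool from outside, world axes, zero at the start; "torque": the same for the moment, N m; "width": opening from 0.0 (shut) to 1.0 (fully open).
Only numpy, scipy, OpenCV 4.12 (cv2) and the standard library are available. Lean on these libraries where they do the work, as an engineer would, in place of code of your own. Each camera call takes 0.05 s, during which the arm holds its last target.

## Working session

There is one attempt and no reset: what is moved stays moved. The work goes in short steps, Python scripts to look and compute and a shell command to move; the robot and the scene stay as the last step left them, time stands still between calls to the robot, and variables do not carry over. Pictures are saved under pics/ and viewed, and the job is handed in when it is done.

```bash
ls; mkdir -p pics; cat > h.py <<'E'
import numpy as np, cv2
from cell import ctrl
def Rt(p):
    R=cv2.Rodrigues(np.array(p["rvec"],float))[0]; return R,np.array(p["tvec"],float).ravel()
def f(p): return 192/np.tan(np.radians(p["fov_y"])/2)
def rays(p,uv,fish=False):
    uv=np.atleast_2d(uv).astype(float); F=f(p)
    x=(uv[:,0]-p["cx"])/F; y=(uv[:,1]-p["cy"])/F
    if fish:
        r=np.hypot(x,y)+1e-12; return np.c_[np.sin(r)*x/r,np.sin(r)*y/r,np.cos(r)]
    return np.c_[x,y,np.ones(len(x))]
def cloud(p,fish=False):
    v,u=np.mgrid[0:384,0:512]; d=rays(p,np.c_[u.ravel(),v.ravel()],fish)
    d=d/d[:,2:3]; c=d*p["range_z"].reshape(-1,1)
    R,t=Rt(p); return ((c-t)@R).reshape(384,512,3)
def onplane(p,uv,z,fish=False):
    R,t=Rt(p); d=rays(p,uv,fish)@R; o=-R.T@t
    return o+d*((z-o[2])/d[:,2])[:,None]
def proj(p,X,fish=False):
    R,t=Rt(p); c=np.atleast_2d(X)@R.T+t; F=f(p)
    if fish:
        r=np.hypot(c[:,0],c[:,1])+1e-12; a=np.arctan2(r,c[:,2]); return np.c_[c[:,0]/r*a*F+p["cx"],c[:,1]/r*a*F+p["cy"]]
    return c[:,:2]/c[:,2:]*F+[p["cx"],p["cy"]]
def save(p,name,box=None,s=1):
    im=p["pixels"][...,::-1]
    if box: im=im[box[1]:box[3],box[0]:box[2]]
    cv2.imwrite(f"pics/{name}.png",cv2.resize(im,None,fx=s,fy=s,interpolation=cv2.INTER_CUBIC))
E
python3 - <<'E'
from h import *
import pickle
for n in ["top","side","wrist"]:
    p=ctrl.camera(n); save(p,n+"0",s=1.5); pickle.dump(p,open(n+"0.pkl","wb"))
    R,t=Rt(p); print(n,(-R.T@t).round(3),R[2].round(3),p["fov_y"],p["shot"])
    for q in ["tube_center","rack","stand_a","latch","bolt_knob","vial_1_center","dome_1"]:
        for d in ctrl.cut_out(p,q): print(q,round(d["confidence"],2),np.round(d["box"]))
s=ctrl.read_state(); print(s["t"],s["position"],s["ee_rot"],s["ft_force"],s["width"])
E
```

```text
pics
top [ 0.411 -0.035  1.104] [ 0.087  0.01  -0.996] 50.36321134796572 1
tube_center 0.64 [349. 238. 377. 256.]
tube_center 0.57 [366. 163. 393. 178.]
tube_center 0.49 [361. 210. 378. 216.]
rack 0.73 [336. 201. 393. 224.]
stand_a 0.96 [330. 122. 354. 152.]
stand_a 0.58 [118. 179. 153. 209.]
latch 0.87 [220. 116. 263. 213.]
bolt_knob 0.41 [233. 135. 242. 151.]
vial_1_center 0.62 [380. 205. 385. 212.]
dome_1 0.45 [268. 178. 281. 187.]
side [ 0.349 -0.726  0.806] [ 0.161  0.666 -0.728] 44.372449965978575 2
tube_center 0.75 [291. 250. 310. 317.]
tube_center 0.6 [177. 255. 202. 318.]
tube_center 0.55 [233. 267. 250. 308.]
stand_a 0.9 [191.  73. 218. 124.]
stand_a 0.82 [313. 220. 357. 281.]
latch 0.61 [202. 147. 322. 209.]
latch 0.51 [249.  95. 282. 124.]
bolt_knob 0.57 [267. 147. 302. 166.]
vial_1_center 0.48 [241. 309. 253. 329.]
dome_1 0.51 [247. 207. 257. 216.]
dome_1 0.46 [242. 148. 251. 159.]
wrist [ 0.247 -0.496  0.375] [-0.257 -0.09  -0.962] 65.70646984690485 3
tube_center 0.61 [123.   1. 135.   4.]
1.2 [ 0.18228768 -0.51894696  0.22963955] [[ 9.43464865e-01  3.31472544e-01  1.09771240e-05]
 [ 3.31472544e-01 -9.43464860e-01 -1.03907586e-04]
 [-2.40859812e-05  1.01671772e-04 -9.99999995e-01]] [-0.14968172 -0.04884939  0.33531048] 0.9973400311555944
```

View pics/top0.png

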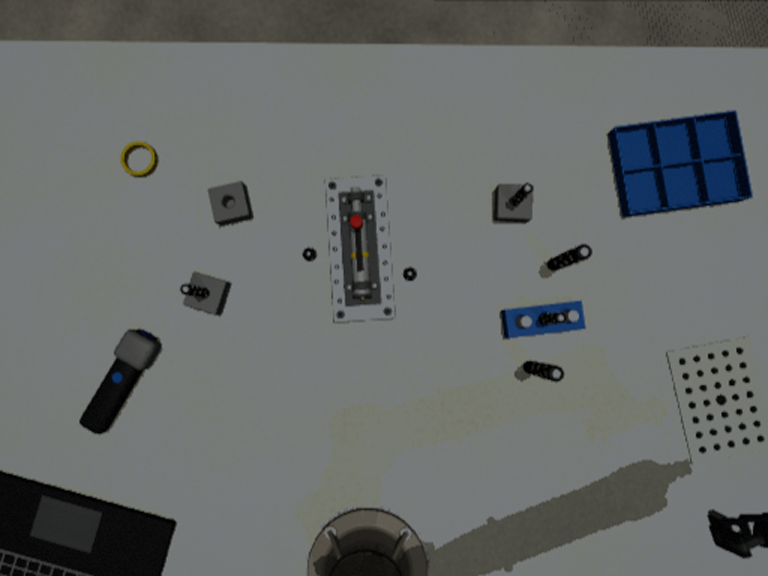

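View pics/side0.png

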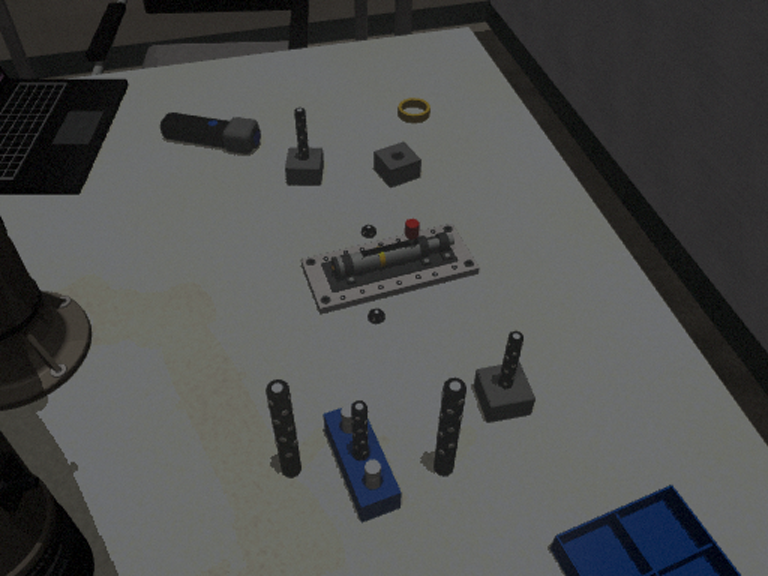

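View pics/wrist0.png

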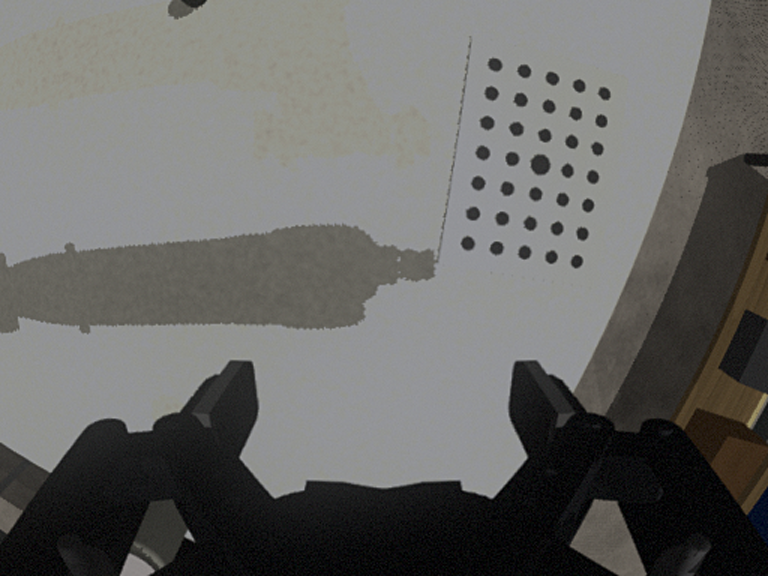

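The top and side views show three loose-looking black dotted tubes, side px at 512 scale:
- rack, middle hole: (240,287)
- free-standing and taller: (189,286) and (300,284)
- fixed in stands: (200,87) and (341,240)

I choose the rack one, which is the smallest, with vials on both sides of it. The empty stand is at top (153,135) / side (265,103). The knob is at top (237,147).

```bash
python3 - <<'E'
from h import *
import pickle
T=pickle.load(open("top0.pkl","rb")); S=pickle.load(open("side0.pkl","rb"))
save(S,"c1",(165,240,325,350),4)
save(T,"c2",(325,150,405,260),5)
for nm,p in (("top",T),("side",S)):
    C=cloud(p); hsv=cv2.cvtColor(p["pixels"],cv2.COLOR_RGB2HSV)
    h,s,v=[hsv[...,i].astype(int) for i in range(3)]
    X,Y,Z=C[...,0],C[...,1],C[...,2]
    print(nm,"desk z",np.median(Z[(abs(Z)<.02)]).round(4))
    red=((h<8)|(h>172))&(s>150)&(v>60)&(Z>.05)&(Z<.1); q=C[red]; print("red",red.sum(),q.mean(0).round(4),q.min(0).round(4),q.max(0).round(4))
    t=red&(Z>.086); print("redtop",t.sum(),C[t].mean(0).round(4), C[t].min(0).round(4),C[t].max(0).round(4))
    yel=(h>18)&(h<35)&(s>130)&(Z>.02)&(Z<.06)&(X<.7)&(abs(Y-.03)<.1); q=C[yel]; print("yel",yel.sum(),q.mean(0).round(4),q.min(0).round(4),q.max(0).round(4))
    blue=(h>100)&(h<125)&(s>120)&(Z>.035)&(Z<.045)&(X<.5)&(Y<0); q=C[blue][:,:2].astype(np.float32); print("rack",len(q),cv2.minAreaRect(q))
    # tall things clusters
    for zl in (.06,.1):
        m=((Z>zl)&(Z<.3)&(X>.25)&(X<.8)).astype(np.uint8)
        n,l,st,c=cv2.connectedComponentsWithStats(m)
        for i in range(1,n):
            if st[i,4]>8:
                q=C[l==i]; k=q[q[:,2]>q[:,2].max()-.012]; print(" >",zl,st[i],q.mean(0).round(3),"zmax",q[:,2].max().round(3),"topc",k.mean(0).round(4),len(k))
    m=((Z>.035)&(Z<.043)&(s<60)&(X>.3)&(X<.8)).astype(np.uint8)
    n,l,st,c=cv2.connectedComponentsWithStats(m)
    for i in range(1,n):
        if st[i,4]>60: q=C[l==i]; print("  stand?",st[i],q.mean(0).round(4),cv2.minAreaRect(q[:,:2].astype(np.float32)))
E
```

```text
top desk z 0.0003
red 61 [0.5967 0.0251 0.0886] [0.5868 0.0149 0.0742] [0.6074 0.0353 0.0932]
redtop 53 [0.5977 0.025  0.0898] [0.5868 0.0149 0.0868] [0.6074 0.0353 0.0932]
yel 30 [0.5386 0.0183 0.0438] [0.4699 0.0059 0.0203] [0.5507 0.0351 0.0512]
rack 670 ((0.41558772325515747, -0.30531996488571167), (0.09411134570837021, 0.13422609865665436), 7.685992240905762)
 > 0.06 [342 122  13  14 107] [ 0.643 -0.249  0.113] zmax 0.142 topc [ 0.6447 -0.2504  0.1372] 46
 > 0.06 [233 143   9  10  69] [0.597 0.025 0.087] zmax 0.093 topc [0.5976 0.0248 0.0894] 60
 > 0.06 [371 162  24  16 237] [ 0.537 -0.322  0.143] zmax 0.182 topc [ 0.5387 -0.3267  0.1777] 98
 > 0.06 [120 189  18   9 117] [0.476 0.286 0.113] zmax 0.144 topc [0.4767 0.2898 0.138 ] 46
 > 0.06 [362 206  24  10 153] [ 0.441 -0.312  0.1  ] zmax 0.141 topc [ 0.4393 -0.3012  0.137 ] 48
 > 0.06 [346 210   9   8  51] [ 0.434 -0.262  0.071] zmax 0.075 topc [ 0.4341 -0.2623  0.0716] 48
 > 0.06 [353 241  23  13 217] [ 0.356 -0.278  0.146] zmax 0.184 topc [ 0.3547 -0.2827  0.178 ] 99
 > 0.1 [345 122  10  10  74] [ 0.643 -0.249  0.129] zmax 0.
[... 2867 characters left out ...]
795093536, 0.06725316494703293), 15.65036392211914)
  stand? [190  98  25  16 290] [0.4761 0.2856 0.0394] ((0.4770585298538208, 0.29082053899765015), (0.06706813722848892, 0.06196175515651703), 74.68252563476562)
  stand? [257 156  46  19 183] [0.615  0.0177 0.0394] ((0.6125773191452026, 0.01658513955771923), (0.11576201021671295, 0.027306895703077316), 18.930269241333008)
  stand? [223 172  30  11  96] [0.5069 0.0055 0.0393] ((0.5077531337738037, 0.0063765281811356544), (0.06821728497743607, 0.01012650690972805), 4.1005353927612305)
  stand? [317 241  40  32 688] [ 0.6424 -0.2563  0.0398] ((0.6457027792930603, -0.25125652551651), (0.06277718394994736, 0.0627017617225647), 88.59027862548828)
```

```bash
ls pics
```

```text
c1.png
c2.png
side0.png
top0.png
wrist0.png
```

View pics/c1.png

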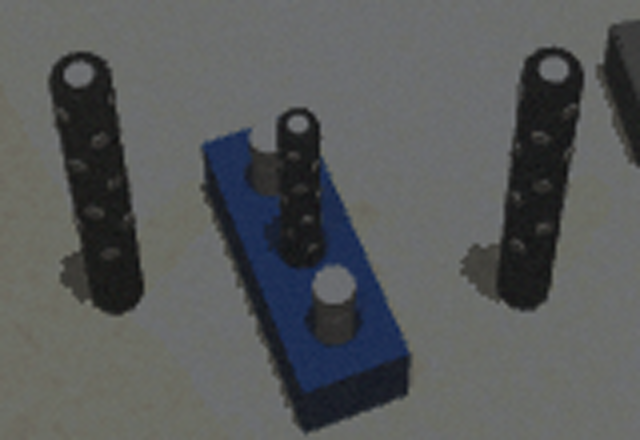

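View pics/c2.png

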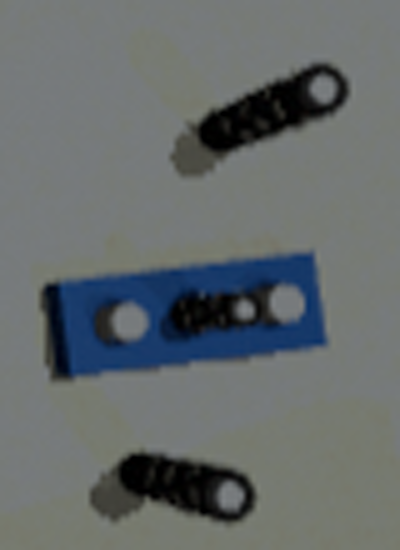

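The crop confirms it: the rack's middle hole holds the small tube, with a white-capped vial on each side. The two free-standing tubes are about 180 mm tall and thicker, so they are the look-alikes. Both views put the tube at (0.439,-0.302) with its top at about 0.138, and the empty stand at (0.640,0.255).

```bash
cat >> h.py <<'E'
def go(x,y,z,yaw=None):
    s=ctrl.read_state(); R=np.array(s["ee_rot"]); P=np.array(s["position"])
    d=R.T@(np.array([x,y,z])-P)*1000
    w=np.zeros(3)
    if yaw is not None:
        a=np.radians(yaw); G=np.array([[np.cos(a),np.sin(a),0],[np.sin(a),-np.cos(a),0],[0,0,-1]])
        w=np.degrees(cv2.Rodrigues(R.T@G)[0].ravel())
    print("t",round(s["t"],2),"P",P.round(4),"yaw",np.degrees(np.arctan2(R[1,0],R[0,0])).round(1),"F",np.round(s["ft_force"],1),"w",round(s["width"],3)); print("shift",d.round(1),"turn",w.round(1))
E
python3 -c "
from h import *
go(.439,-.302,.25,7.4)"
```

```text
t 1.2 P [ 0.1823 -0.5189  0.2296] yaw 19.4 F [-0.1 -0.   0.3] w 0.997
shift [ 314.1 -119.6  -20.4] turn [ 0.  0. 12.]
```

```bash
python3 -m creep '[[40,-15,-20,0,0,3,0],[80,-30,-20,0,0,6,0],[120,-45,-20,0,0,9,0],[160,-61,-20,0,0,12,0],[200,-76,-20,0,0,12,0],[240,-91,-20,0,0,12,0],[280,-106,-20,0,0,12,0],[314,-119.6,-20,0,0,12,0],[314,-119.6,-20,0,0,12,0],[314,-119.6,-20,0,0,12,0]]'
python3 - <<'E'
from h import *
p=ctrl.camera("wrist"); save(p,"w1",s=1.5)
go(.439,-.302,.115,7.4)
C=cloud(p,True); Z=C[...,2]
m=(Z>.128)&(Z<.146)&(np.hypot(C[...,0]-.439,C[...,1]+.302)<.03); print(m.sum(),C[m].mean(0),C[m].min(0),C[m].max(0))
print(proj(p,[[.439,-.302,.138],[.435,-.262,.072],[.444,-.342,.072]],True)*1.5)
E
```

```text
t: 2.2
position: [0.4395, -0.3012, 0.2495]
ee_rot: [[0.991, 0.131, -0.0], [0.131, -0.991, -0.0], [-0.0, 0.0, -1.0]]
ft_force: [-0.7, -0.2, -0.1]
width: 1.0
t 2.25 P [ 0.4383 -0.3027  0.2495] yaw 7.3 F [-0.3 -0.6  0.5] w 0.995
shift [  0.9  -0.7 134.5] turn [ 0.   0.1 -0.1]
339 [ 0.43843676 -0.3017097   0.13768392] [ 0.42853692 -0.31038883  0.12802566] [ 0.44661467 -0.29301558  0.14029518]
[[384.2256544  286.49185464]
 [329.75272651 261.69676118]
 [438.20587386 263.7029526 ]]
```

View pics/w1.png

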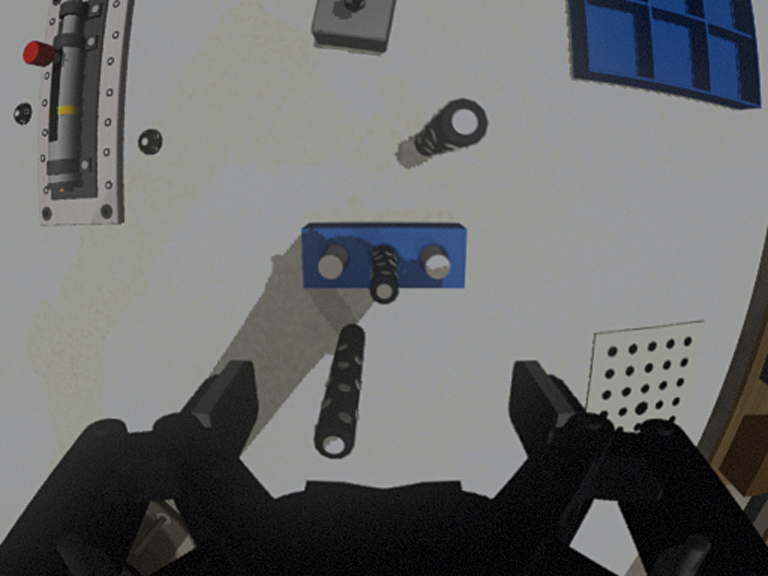

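The wrist view agrees: tube top at (384,290), level between the jaws, with the vials at (333,262) and (436,263). Descend and grip.

```bash
python3 -m creep '[[0,0,30,0,0,0,0],[0,0,60,0,0,0,0],[0,0,90,0,0,0,0],[0,0,115,0,0,0,0],[0,0,134.5,0,0,0,0],[0,0,134.5,0,0,0,0],[0,0,134.5,0,0,0,0.4],[0,0,134.5,0,0,0,0.7],[0,0,134.5,0,0,0,1],[0,0,134.5,0,0,0,1],[0,0,134.5,0,0,0,1],[0,0,134.5,0,0,0,1]]'
python3 - <<'E'
from h import *
p=ctrl.camera("wrist"); save(p,"w2",s=1.5)
go(.439,-.302,.24,7.4)
E
```

```text
t: 3.45
position: [0.4389, -0.303, 0.116]
ee_rot: [[0.992, 0.128, 0.001], [0.128, -0.992, -0.002], [0.0, 0.002, -1.0]]
ft_force: [-0.3, 0.3, 3.9]
width: 0.185
t 3.5 P [ 0.4389 -0.3031  0.116 ] yaw 7.3 F [-0.7  0.7  4.6] w 0.182
shift [   0.3   -0.8 -124. ] turn [ 0.1 -0.  -0.1]
```

View pics/w2.png

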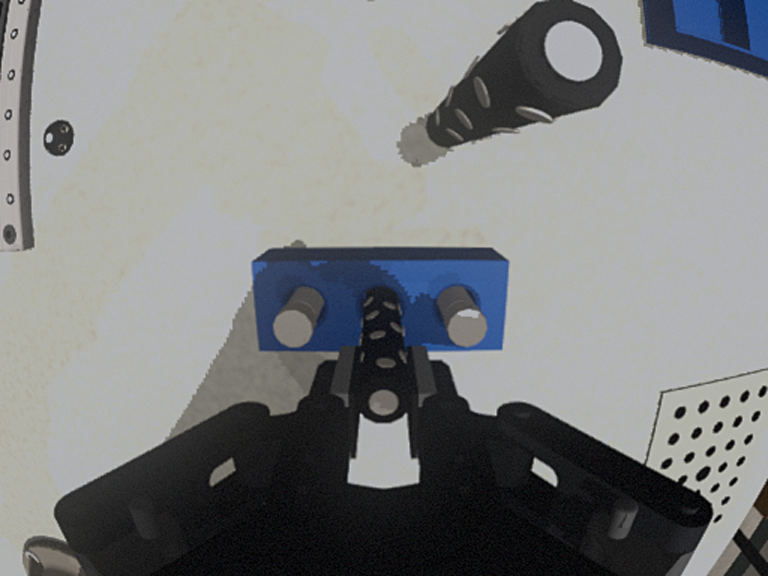

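The tube at (383,380) is between the pads and the vials are untouched. Lift straight up.

```bash
python3 -m creep '[[0,0,0,0,0,0,1],[0,0,0,0,0,0,1],[0,0,-20,0,0,0,1],[0,0,-45,0,0,0,1],[0,0,-70,0,0,0,1],[0,0,-95,0,0,0,1],[0,0,-120,0,0,0,1],[0,0,-120,0,0,0,1],[0,0,-120,0,0,0,1]]'
python3 - <<'E'
from h import *
p=ctrl.camera("wrist"); save(p,"w3",s=1.5)
go(.640,.255,.24,14)
E
```

```text
t: 4.4
position: [0.4386, -0.3028, 0.2354]
ee_rot: [[0.992, 0.128, 0.0], [0.128, -0.992, -0.002], [-0.0, 0.002, -1.0]]
ft_force: [0.2, 1.0, -1.7]
width: 0.185
t 4.45 P [ 0.438  -0.3024  0.2345] yaw 7.3 F [ 0.1  0.7 -0.6] w 0.183
shift [ 271.6 -527.    -6.1] turn [ 0.   0.1 -6.7]
```

View pics/w3.png

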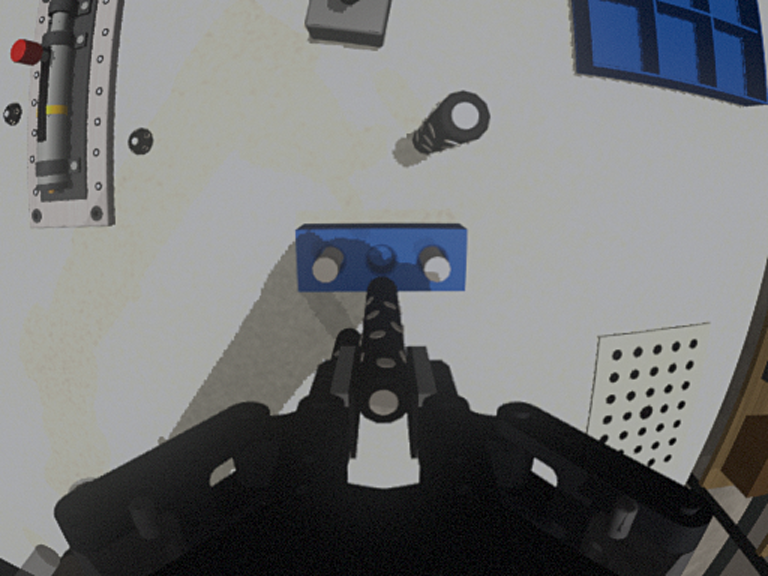

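The tube came out cleanly; the middle hole at (382,257) is empty. Carry it to above the empty stand.

```bash
python3 -m creep '[[10,-20,-5,0,0,0,1],[30,-58,-5,0,0,0,1],[50,-97,-5,0,0,0,1],[70,-136,-5,0,0,0,1],[90,-175,-5,0,0,0,1],[110,-213,-5,0,0,0,1],[130,-252,-5,0,0,-2,1],[150,-291,-5,0,0,-4,1],[170,-330,-5,0,0,-6.7,1],[190,-369,-5,0,0,-6.7,1],[200,-388,-5,0,0,-6.7,1],[205,-398,-5,0,0,-6.7,1]]'
python3 - <<'E'
from h import *
go(.640,.255,.24,14)
E
```

```text
t: 5.65
position: [0.5894, 0.1218, 0.2366]
ee_rot: [[0.969, 0.247, -0.006], [0.247, -0.969, 0.001], [-0.006, -0.002, -1.0]]
ft_force: [-0.2, 0.1, -0.7]
width: 0.182
t 5.65 P [0.5894 0.1218 0.2366] yaw 14.3 F [-0.2  0.1 -0.7] w 0.182
shift [  82.  -116.5   -3.7] turn [-0.1  0.3  0.3]
```

```bash
python3 -m creep '[[20,-29,-4,0,0,0,1],[40,-58,-4,0,0,0,1],[60,-87,-4,0,0,0,1],[82,-116.5,-4,0,0,0,1],[82,-116.5,-4,0,0,0,1],[82,-116.5,-4,0,0,0,1],[82,-116.5,-4,0,0,0,1]]'
python3 - <<'E'
from h import *
p=ctrl.camera("wrist"); save(p,"w4",s=1.5)
q=ctrl.camera("side"); save(q,"s4",(200,40,330,140),5)
t=ctrl.camera("top"); save(t,"t4",(100,80,220,180),6)
go(.640,.255,.19,14)
for nm,pp,fi in(("w",p,True),("s",q,False),("t",t,False)):
    C=cloud(pp,fi); d=np.hypot(C[...,0]-.64,C[...,1]-.255)
    for a,b in ((.13,.16),(.16,.19),(.19,.22),(.22,.25),(.25,.28)):
        m=(d<.02)&(C[...,2]>a)&(C[...,2]<b); 
        if m.sum()>4: print(nm,a,m.sum(),C[m].mean(0).round(4),C[m].min(0).round(4),C[m].max(0).round(4))
    m=(abs(C[...,2]-.04)<.004)&(d<.05); 
    if m.sum()>60: print(nm,"stand",m.sum(),cv2.minAreaRect(C[m][:,:2].astype(np.float32)))
    print(nm, proj(pp,[.64,.255,.04],fi))
E
```

```text
t: 6.35
position: [0.6403, 0.2522, 0.2395]
ee_rot: [[0.97, 0.245, -0.007], [0.245, -0.97, -0.002], [-0.007, 0.001, -1.0]]
ft_force: [-0.4, -0.4, -0.1]
width: 0.184
t 6.5 P [0.6404 0.2527 0.2407] yaw 14.2 F [ 0.2  0.6 -1. ] w 0.185
shift [ 0.4 -2.3 50.7] turn [-0.   0.3  0.2]
w 0.13 163 [0.645  0.2542 0.1473] [0.6381 0.2446 0.1324] [0.6475 0.2613 0.1595]
w 0.16 265 [0.6452 0.254  0.1764] [0.6361 0.2428 0.1602] [0.6481 0.2617 0.19  ]
w 0.19 420 [0.6454 0.254  0.2065] [0.6366 0.2431 0.1901] [0.6485 0.2617 0.2198]
w 0.22 736 [0.6465 0.2543 0.2381] [0.6397 0.238  0.2202] [0.6543 0.2737 0.25  ]
w 0.25 3056 [0.6443 0.2549 0.2654] [0.6272 0.2378 0.2501] [0.6548 0.2749 0.28  ]
w stand 2209 ((0.6368350982666016, 0.2558976113796234), (0.06179744377732277, 0.06239962950348854), 14.192320823669434)
w [[252.94220518 169.69984588]]
s 0.13 66 [0.6386 0.2467 0.1462] [0.6318 0.2403 0.1309] [0.6492 0.2586 0.1597]
s 0.16 80 [0.6396 0.246  0.1752] [0.6322 0.2394 0.1601] [0.6489 0.2555 0.1899]
s 0.19 84 [0.6399 0.2461 0.2064] [0.6318 0.2405 0.1906] [0.6502 0.2534 0.2198]
s 0.22 82 [0.6388 0.246  0.2354] [0.6295 0.2357 0.2204] [0.654  0.261  0.2495]
s 0.25 98 [0.6349 0.2517 0.2654] [0.6291 0.2354 0.2501] [0.6499 0.2649 0.2797]
s stand 330 ((0.6393088698387146, 0.25578996539115906), (0.063214972615242, 0.06560351699590683), 14.580020904541016)
s [[264.66632    103.57255494]]
t 0.13 33 [0.6371 0.2465 0.1465] [0.6315 0.2425 0.1326] [0.6464 0.2566 0.1596]
t 0.16 38 [0.6372 0.2464 0.176 ] [0.6319 0.2425 0.1602] [0.6504 0.2556 0.1898]
t 0.19 42 [0.6368 0.2462 0.2063] [0.6318 0.2421 0.1908] [0.6448 0.2562 0.2198]
t 0.22 34 [0.6346 0.2476 0.2371] [0.6319 0.2364 0.2228] [0.6402 0.2574 0.2493]
t 0.25 96 [0.635  0.2527 0.2642] [0.6286 0.2354 0.2504] [0.6449 0.2704 0.2795]
t stand 441 ((0.639824628829956, 0.25506502389907837), (0.06348267942667007, 0.06248215585947037), 14.130616188049316)
t [[151.692163   133.32876559]]
```

View pics/w4.png

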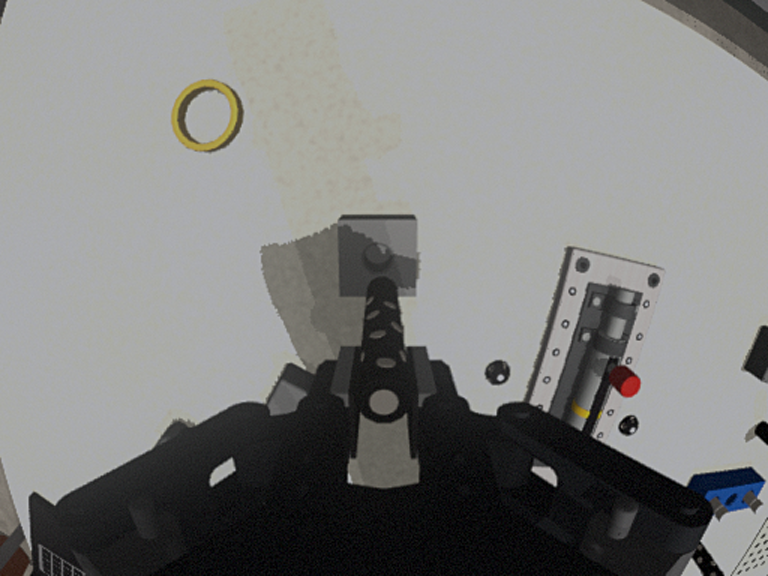

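View pics/s4.png

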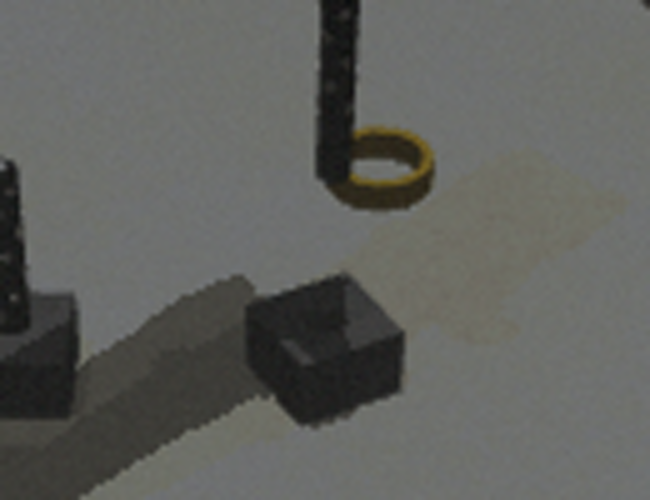

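View pics/t4.png

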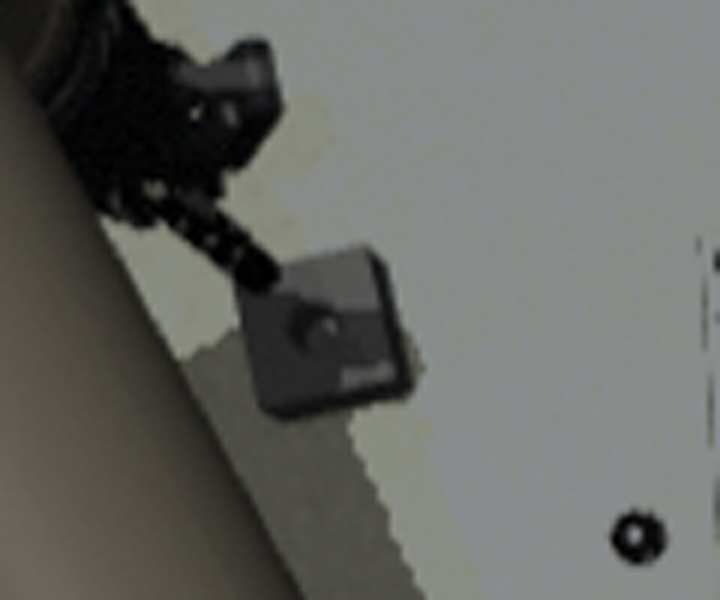

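```bash
cat > fit.py <<'E'
from h import *
from scipy.optimize import least_squares
def fitcyl(C,c0,z0,z1,r=.009,rad=.018):
    d=np.hypot(C[...,0]-c0[0],C[...,1]-c0[1]); m=(d<rad)&(C[...,2]>z0)&(C[...,2]<z1); q=C[m]; zm=(z0+z1)/2
    # axis x=a+b(z-zm)
    fn=lambda p: np.hypot(q[:,0]-p[0]-p[2]*(q[:,2]-zm),q[:,1]-p[1]-p[3]*(q[:,2]-zm))-r
    s=least_squares(fn,[c0[0],c0[1],0,0],loss="soft_l1",f_scale=.001)
    return m.sum(),s.x.round(4),np.sqrt(np.mean(s.fun**2)).round(4)
E
python3 - <<'E'
from fit import *
for n in ("wrist","side","top"):
    p=ctrl.camera(n); C=cloud(p,n=="wrist")
    print(n,fitcyl(C,(.64,.2527),.13,.21))
    d=np.hypot(C[...,0]-.64,C[...,1]-.255); m=(abs(C[...,2]-.04)<.0035)&(d<.048)
    print("  stand",cv2.minAreaRect(C[m][:,:2].astype(np.float32)))
s=ctrl.read_state();print(s["position"])
E
```

```text
wrist (np.int64(656), array([ 0.6384,  0.2528,  0.008 , -0.0041]), np.float64(0.0003))
  stand ((0.6367804408073425, 0.25589174032211304), (0.06129574030637741, 0.06227298080921173), 14.146347045898438)
side (np.int64(196), array([ 0.6412,  0.2542,  0.0174, -0.0008]), np.float64(0.0016))
  stand ((0.6397467255592346, 0.25530463457107544), (0.06396464258432388, 0.06689810752868652), 12.779184341430664)
top (np.int64(91), array([ 0.6413,  0.2529, -0.0026, -0.0008]), np.float64(0.0006))
  stand ((0.6399674415588379, 0.2546401917934418), (0.06351819634437561, 0.06257715821266174), 13.754110336303711)
[0.64016975 0.25394879 0.24081128]
```

```bash
python3 -c "
from h import *
go(.6388,.2553,.155,14.2)"
python3 -m creep '[[-1,-2,20,0,0,0,1],[-1,-2,45,0,0,0,1],[-1,-2,70,0,0,0,1],[-1,-2,82,0,0,0,1],[-1,-2,86,0,0,0,1],[-1,-2,86,0,0,0,1],[-1,-2,86,0,0,0,1]]'
python3 - <<'E'
from fit import *
p=ctrl.camera("wrist"); save(p,"w5",s=1.5); C=cloud(p,True)
print(fitcyl(C,(.639,.2553),.055,.12))
d=np.hypot(C[...,0]-.64,C[...,1]-.255); m=(abs(C[...,2]-.04)<.0035)&(d<.048)
print("  stand",cv2.minAreaRect(C[m][:,:2].astype(np.float32)))
go(.6388,.2553,.116,14.2)
E
```

```text
t 6.65 P [0.6402 0.2539 0.2408] yaw 14.2 F [ 0.4  0.  -1. ] w 0.187
shift [-0.5 -1.5 85.8] turn [-0.1  0.3  0. ]
t: 7.35
position: [0.6391, 0.2561, 0.1565]
ee_rot: [[0.969, 0.246, -0.003], [0.246, -0.969, 0.002], [-0.002, -0.002, -1.0]]
ft_force: [1.0, 0.2, -0.5]
width: 0.186
(np.int64(559), array([ 0.6372,  0.2564,  0.007 , -0.0061]), np.float64(0.0003))
  stand ((0.636905312538147, 0.255876362323761), (0.06282548606395721, 0.06248752400279045), 14.17479419708252)
t 7.4 P [0.6392 0.2562 0.1566] yaw 14.2 F [ 1.1  0.9 -0.6] w 0.19
shift [-0.5  0.9 40.6] turn [-0.1  0.1  0. ]
```

View pics/w5.png

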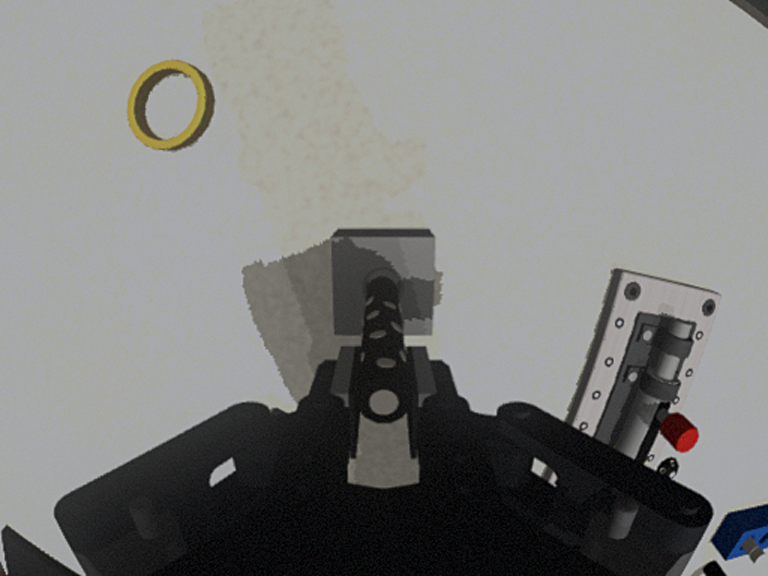

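The tube is within about 0.6 mm of the hole axis in the wrist frame. Insert.

```bash
python3 -m creep '[[-0.5,0.5,8,0,0,0,1],[-0.5,0.5,16,0,0,0,1],[-0.5,0.5,24,0,0,0,1],[-0.5,0.5,32,0,0,0,1],[-0.5,0.5,38,0,0,0,1],[-0.5,0.5,42,0,0,0,1],[-0.5,0.5,43,0,0,0,1],[-0.5,0.5,43,0,0,0,1]]'
python3 - <<'E'
from fit import *
p=ctrl.camera("wrist"); save(p,"w6",s=1.5)
go(.6388,.2553,.116,14.2)
p=ctrl.camera("side"); save(p,"s6",(200,40,330,140),5)
E
```

```text
t: 8.2
position: [0.6397, 0.256, 0.1161]
ee_rot: [[0.969, 0.246, 0.0], [0.246, -0.969, 0.003], [0.001, -0.002, -1.0]]
ft_force: [-1.0, -0.4, 7.7]
width: 0.182
t 8.25 P [0.6396 0.2559 0.1161] yaw 14.2 F [-0.7 -1.9  8.1] w 0.186
shift [-1.   0.4  0.1] turn [-0.1 -0.1  0. ]
```

View pics/s6.png

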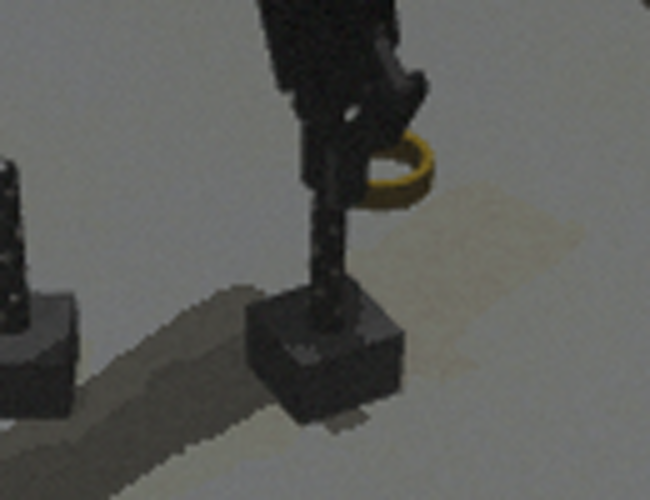

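The foot is in the hole, with an 8 N reaction at the same TCP height as in the rack, so it is fully down. Open and retreat upward.

```bash
python3 -m creep '[[0,0,0,0,0,0,0.6],[0,0,0,0,0,0,0.3],[0,0,0,0,0,0,0],[0,0,0,0,0,0,0],[0,0,0,0,0,0,0],[0,0,-25,0,0,0,0],[0,0,-50,0,0,0,0],[0,0,-75,0,0,0,0],[0,0,-100,0,0,0,0],[0,0,-120,0,0,0,0],[0,0,-120,0,0,0,0]]'
python3 - <<'E'
from fit import *
for n in ("wrist","side","top"):
    p=ctrl.camera(n); C=cloud(p,n=="wrist"); save(p,n+"7",s=1.5)
    d=np.hypot(C[...,0]-.64,C[...,1]-.255); m=(d<.02)&(C[...,2]>.12)&(C[...,2]<.16)
    print(n,"ztop",np.percentile(C[m][:,2],95).round(4) if m.sum() else None,fitcyl(C,(.64,.255),.05,.135))
    m=(abs(C[...,2]-.04)<.0035)&(d<.048)
    print("  stand",cv2.minAreaRect(C[m][:,:2].astype(np.float32)))
go(.6,.025,.2,5)
E
```

```text
t: 9.4
position: [0.6412, 0.2568, 0.2399]
ee_rot: [[0.969, 0.245, 0.007], [0.245, -0.969, 0.006], [0.008, -0.004, -1.0]]
ft_force: [0.7, 0.1, 0.8]
width: 0.998
wrist ztop 0.1396 (np.int64(313), array([ 0.6383,  0.2571, -0.    ,  0.0044]), np.float64(0.0003))
  stand ((0.6371700167655945, 0.25588756799697876), (0.0623079314827919, 0.062325235456228256), 14.166831016540527)
side ztop 0.1392 (np.int64(194), array([ 6.407e-01,  2.572e-01,  1.200e-03, -3.000e-04]), np.float64(0.0015))
  stand ((0.6393886804580688, 0.25574469566345215), (0.06374388188123703, 0.0675782561302185), 15.417658805847168)
top ztop 0.1408 (np.int64(87), array([ 0.6414,  0.2565, -0.004 , -0.    ]), np.float64(0.0006))
  stand ((0.6398690342903137, 0.2546554505825043), (0.06327041983604431, 0.06270432472229004), 13.645999908447266)
t 9.55 P [0.639  0.2554 0.2344] yaw 14.2 F [ 0.1  0.1 -1. ] w 1.002
shift [-94.4 213.8  34.2] turn [-0.1  0.1  9.2]
```

View pics/wrist7.png

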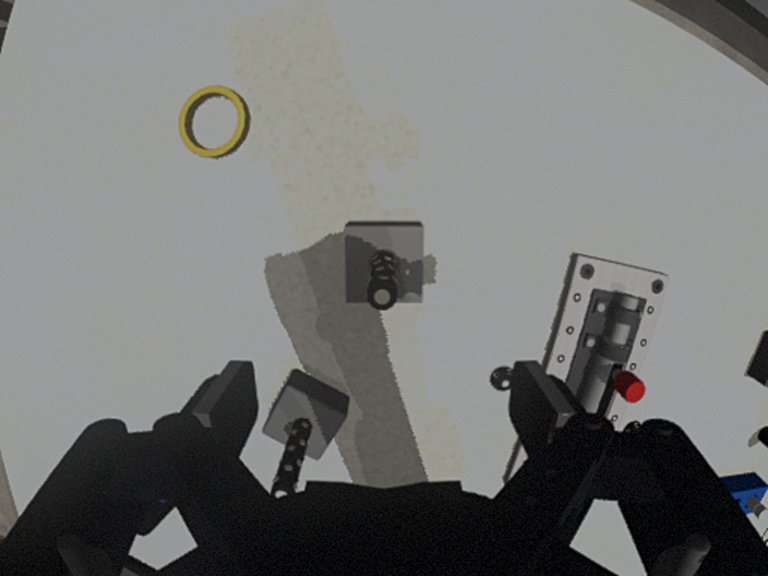

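View pics/side7.png

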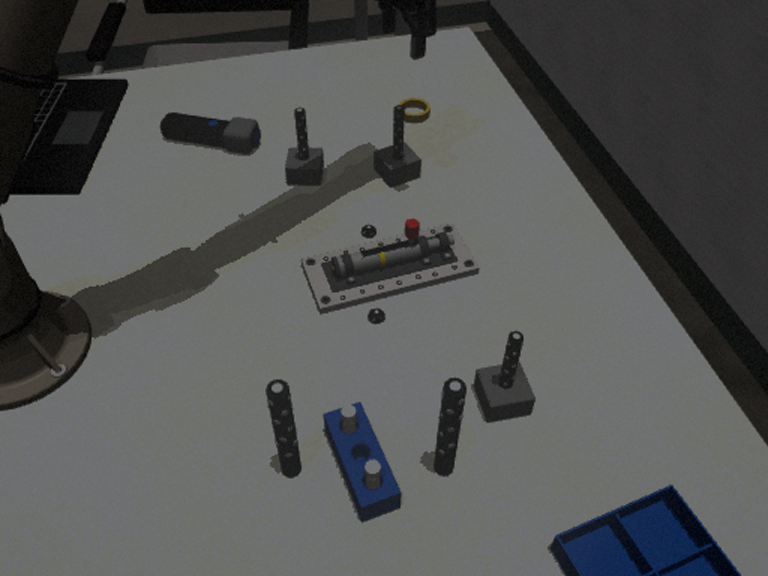

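The tube is seated: top at about 0.139, roughly 2 mm off the hole axis, upright. The vials and domes haven't moved in the side view. Next, over the latch.

```bash
python3 -m creep '[[-15,35,-10,0,0,2,0],[-31,71,-5,0,0,4,0],[-47,107,5,0,0,6,0],[-63,143,10,0,0,9,0],[-79,179,15,0,0,9,0],[-110,214,15,0,0,9,0],[-120,214,15,0,0,9,0],[-120,214,15,0,0,9,0],[-120,214,15,0,0,9,0]]'
python3 - <<'E'
from fit import *
import pickle
p=ctrl.camera("wrist"); save(p,"w8",s=1.5); pickle.dump(p,open("w8.pkl","wb"))
go(.6,.025,.2,5)
for d in ctrl.cut_out(p,"bolt_knob")[:2]: print(d["confidence"],d["box"])
E
```

```text
t: 10.45
position: [0.575, 0.02, 0.2185]
ee_rot: [[0.996, 0.093, -0.003], [0.093, -0.996, 0.003], [-0.003, -0.003, -1.0]]
ft_force: [0.2, 0.6, 1.0]
width: 1.001
t 10.5 P [0.5753 0.0206 0.2186] yaw 5.4 F [0.9 0.9 0. ] w 1.003
shift [25.  -2.  18.6] turn [-0.2  0.1  0.4]
0.77 [238.8, 89.5, 262.1, 174.9]
```

View pics/w8.png

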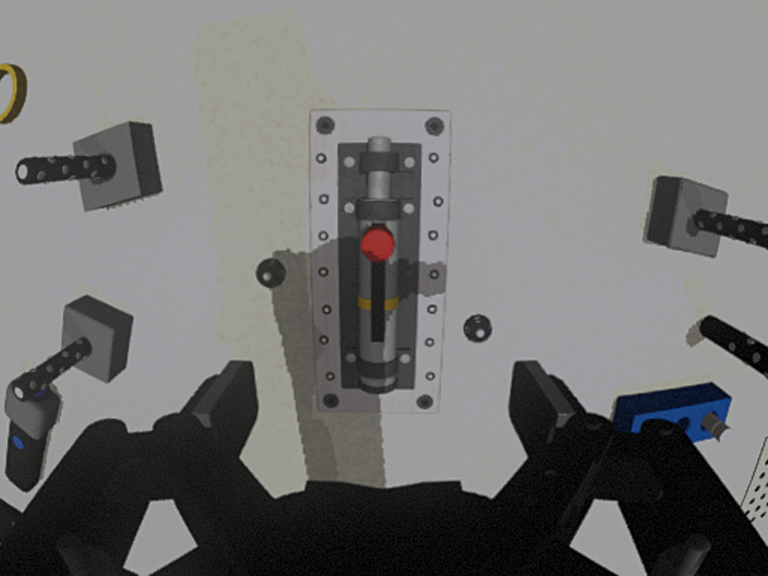

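The wrist view shows knob (377,244), band (378,303) and the slot running along the barrel, with domes at (270,272) and (477,327). Measure these.

```bash
cat > meas.py <<'E'
from fit import *
def meas(p,fish=True,prt=True):
    C=cloud(p,fish); hsv=cv2.cvtColor(p["pixels"],cv2.COLOR_RGB2HSV); h,s,v=[hsv[...,i].astype(int) for i in range(3)]
    Z=C[...,2]; near=(np.hypot(C[...,0]-.57,C[...,1]-.02)<.13)
    top=((h<8)|(h>172))&(s>130)&(v>50)&near&(Z>.084)&(Z<.097)
    k=C[top]
    rc=cv2.minEnclosingCircle(k[:,:2].astype(np.float32)) if len(k) else None
    yel=(h>14)&(h<35)&(s>110)&near&(Z>.036)&(Z<.058); b=C[yel]
    pl=near&(Z>.011)&(Z<.019)
    pr=cv2.minAreaRect(C[pl][:,:2].astype(np.float32))
    print("knobtop",len(k),k.mean(0).round(4) if len(k) else 0,rc,"band",len(b),b.mean(0).round(4) if len(b) else 0,"plate",pr)
    return C,k,b,pr
E
python3 - <<'E'
from meas import *
import pickle
np.set_printoptions(suppress=True)
for n,f_ in (("w8",1),("top0",0),("side7",0)):
    if n=="side7": p=ctrl.camera("side")
    else: p=pickle.load(open(n+".pkl","rb"))
    C,k,b,pr=meas(p,bool(f_))
    if n=="w8":
        a=np.radians(4.6)
        W=C.reshape(-1,3); 
        c=np.array(pr[0]);w,hh=pr[1]
        box=cv2.boxPoints(pr); e=box[1]-box[0]; e2=box[2]-box[1]; e=e if np.linalg.norm(e)>np.linalg.norm(e2) else e2; e=e*np.sign(e[0]); yaw=np.degrees(np.arctan2(e[1],e[0])); print("yaw",yaw)
        ux=e/np.linalg.norm(e); uy=np.array([-ux[1],ux[0]])
        l=(W[:,:2]-c)@ux; m=(W[:,:2]-c)@uy
        for x in np.arange(-.13,.13,.01):
            s=(l>=x)&(l<x+.01)&(abs(m)<.035)&(W[:,2]<.12)&(W[:,2]>.005)
            if s.sum(): 
                hi=s&(W[:,2]>.04); print(round(x,3),"zmax",W[s,2].max().round(4),"mmid",(m[hi].mean().round(4), m[hi].min().round(3),m[hi].max().round(3)) if hi.sum() else None)
        bl=(b[:,:2]-c)@ux; bm=(b[:,:2]-c)@uy; kl=(k[:,:2]-c)@ux; km=(k[:,:2]-c)@uy
        print("band l",bl.mean(),bl.min(),bl.max(),"m",bm.mean(),bm.min(),bm.max()); print("knob l",kl.mean(),(kl.min()+kl.max())/2,"m",km.mean(),(km.min()+km.max())/2)
E
```

```text
knobtop 389 [0.5962 0.0262 0.0902] ((0.5959762930870056, 0.026212284341454506), 0.010745659470558167) band 133 [0.5446 0.0215 0.0462] plate ((0.5647269487380981, 0.033939532935619354), (0.25809556245803833, 0.18030717968940735), 17.37324333190918)
yaw 17.373243
-0.13 zmax 0.0189 mmid None
-0.12 zmax 0.0203 mmid None
-0.11 zmax 0.0207 mmid None
-0.1 zmax 0.0522 mmid (np.float64(0.0061), np.float64(-0.005), np.float64(0.024))
-0.09 zmax 0.0517 mmid (np.float64(0.0087), np.float64(-0.009), np.float64(0.024))
-0.08 zmax 0.0528 mmid (np.float64(0.0052), np.float64(-0.011), np.float64(0.022))
-0.07 zmax 0.0513 mmid (np.float64(0.0043), np.float64(-0.011), np.float64(0.02))
-0.06 zmax 0.052 mmid (np.float64(0.0011), np.float64(-0.013), np.float64(0.015))
-0.05 zmax 0.0523 mmid (np.float64(-0.0011), np.float64(-0.015), np.float64(0.013))
-0.04 zmax 0.0525 mmid (np.float64(-0.0033), np.float64(-0.019), np.float64(0.012))
-0.03 zmax 0.0522 mmid (np.float64(-0.006), np.float64(-0.021), np.float64(0.009))
-0.02 zmax 0.0528 mmid (np.float64(-0.0073), np.float64(-0.022), np.float64(0.008))
-0.01 z
[... 1006 characters left out ...]
3029182224 -0.02921061696927831 -0.01575042120544588 m -0.005916919143664334 -0.020966813166469256 0.009406927541722274
knob l 0.027750094222552132 0.027220151063997007 m -0.01679539729472177 -0.016552328853074155
knobtop 58 [0.5979 0.0249 0.0897] ((0.5977044701576233, 0.024840621277689934), 0.010992882773280144) band 31 [0.5437 0.0195 0.0454] plate ((0.5658196806907654, 0.03138478100299835), (0.25833430886268616, 0.1787267029285431), 18.742996215820312)
knobtop 40 [0.5978 0.0243 0.0901] ((0.597530722618103, 0.024864904582500458), 0.009546760469675064) band 28 [0.5453 0.0107 0.0432] plate ((0.5651594400405884, 0.031205222010612488), (0.257835328578949, 0.1794242262840271), 18.80162811279297)
```

```bash
python3 - <<'E'
from meas import *
import pickle
W=pickle.load(open("w8.pkl","rb")); T=pickle.load(open("top0.pkl","rb")); S=ctrl.camera("side")
for n,p,fi in (("w",W,True),("t",T,False),("s",S,False)):
    C=cloud(p,fi)
    # plate only: narrow region
    q=C[(abs(C[...,2]-.015)<.003)&(abs(C[...,0]-.57)<.15)&(abs(C[...,1]-.02-.087*(C[...,0]-.565))<.062)]
    pr=cv2.minAreaRect(q[:,:2].astype(np.float32)); 
    # axis of barrel: fit line to points z>.044
    q=C[(C[...,2]>.046)&(C[...,2]<.056)&(C[...,0]>.50)&(C[...,0]<.58)&(abs(C[...,1]-.021)<.02)]
    l=np.polyfit(q[:,0],q[:,1],1); print(n,"plate",pr,"barrelyaw",np.degrees(np.arctan(l[0])).round(2))
    C,k,b,_=meas(p,fi)
    a=np.radians(4.9); u=np.array([np.cos(a),np.sin(a)]); m=np.array([-u[1],u[0]])
    o=np.array([.565,.023])
    bl=(b[:,:2]-o)@u; bm=(b[:,:2]-o)@m; kl=(k[:,:2]-o)@u; km=(k[:,:2]-o)@m
    r=lambda x:(np.percentile(x,[2,50,98])*1000).round(1)
    print("  band l",r(bl),"m",r(bm),"z",r(b[:,2])," knob l",r(kl),"m",r(km), "diff mid",(kl.min()+kl.max()-np.percentile(bl,2)-np.percentile(bl,98))/2, "med",np.median(kl)-np.median(bl))
E
```

```text
w plate ((0.5603269934654236, 0.02336549013853073), (0.25985121726989746, 0.1106206402182579), 4.787980079650879) barrelyaw 4.24
knobtop 389 [0.5962 0.0262 0.0902] ((0.5959762930870056, 0.026212284341454506), 0.010745659470558167) band 133 [0.5446 0.0215 0.0462] plate ((0.5647269487380981, 0.033939532935619354), (0.25809556245803833, 0.18030717968940735), 17.37324333190918)
  band l [-24.5 -20.5 -16.6] m [-14.4  -4.2  15.1] z [39.7 46.9 50.8]  knob l [21.7 31.3 40.6] m [-8.5  0.8  9.5] diff mid 0.0514885658988956 med 0.05181223639013881
t plate ((0.5636379718780518, 0.022147279232740402), (0.26014289259910583, 0.1098242774605751), 4.788581371307373) barrelyaw 4.66
knobtop 58 [0.5979 0.0249 0.0897] ((0.5977044701576233, 0.024840621277689934), 0.010992882773280144) band 31 [0.5437 0.0195 0.0454] plate ((0.5658196806907654, 0.03138478100299835), (0.25833430886268616, 0.1787267029285431), 18.742996215820312)
  band l [-51.8 -19.  -14.7] m [-15.5  -5.2  13.4] z [36.5 46.9 51.2]  knob l [24.3 32.9 42.3] m [-10.7  -0.8   8.9] diff mid 0.0655003179770772 med 0.05189637044630763
s plate ((0.5631473660469055, 0.022827714681625366), (0.2602796256542206, 0.11501014977693558), 4.624684810638428) barrelyaw 3.74
knobtop 40 [0.5981 0.025  0.0897] ((0.5994179248809814, 0.025641242042183876), 0.010851346887648106) band 25 [0.5478 0.0104 0.0439] plate ((0.5657634735107422, 0.030565887689590454), (0.25765150785446167, 0.17799630761146545), 18.133771896362305)
  band l [-22.5 -18.4 -14.4] m [-16.  -12.1  -3.6] z [37.  45.  50.8]  knob l [25.3 32.7 40.8] m [-8.4 -1.2  8.1] diff mid 0.051474604560975044 med 0.05111688673358269
```

All views agree: draw 51.5 mm, latch yaw about 4.8°. Descend on the knob with jaws across the barrel (grasp height about 0.080, tips about 0.061, over the 0.052 clamps).

```bash
python3 -c "
from h import *
go(.5975,.025,.086,4.8)"
```

```text
t 10.65 P [0.5756 0.0204 0.2189] yaw 5.4 F [ 0.4 -0.5 -0.8] w 1.002
shift [ 22.4  -2.2 132.9] turn [-0.1  0.1  0.6]
```

```bash
python3 -m creep '[[12,-1,10,0,0,0.6,0],[22.4,-2.2,35,0,0,0.6,0],[22.4,-2.2,65,0,0,0.6,0],[22.4,-2.2,92,0,0,0.6,0],[22.4,-2.2,115,0,0,0.6,0],[22.4,-2.2,130,0,0,0.6,0],[22.4,-2.2,133,0,0,0.6,0],[22.4,-2.2,133,0,0,0.6,0],[22.4,-2.2,133,0,0,0.6,0]]'
python3 - <<'E'
from meas import *
p=ctrl.camera("wrist"); save(p,"w9",s=1.5)
go(.5975,.025,.086,4.8)
E
```

```text
t: 11.55
position: [0.5985, 0.0256, 0.087]
ee_rot: [[0.996, 0.084, 0.0], [0.084, -0.996, 0.003], [0.001, -0.003, -1.0]]
ft_force: [-0.2, 0.0, 0.6]
width: 1.0
t 11.6 P [0.5987 0.0255 0.0872] yaw 4.8 F [-0.3 -0.   0.2] w 1.0
shift [-1.2  0.4  1.2] turn [-0.2 -0.1  0. ]
```

View pics/w9.png

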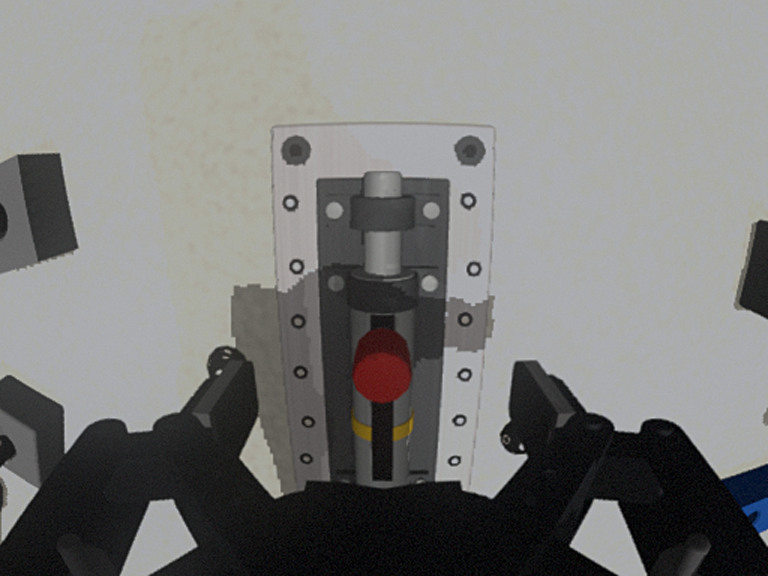

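The knob (382,370) is central between the open fingers, with the domes well below them. Close.

```bash
python3 -m creep '[[0,0,0,0,0,0,0.4],[0,0,0,0,0,0,0.7],[0,0,0,0,0,0,1],[0,0,0,0,0,0,1],[0,0,0,0,0,0,1],[0,0,0,0,0,0,1],[0,0,0,0,0,0,1]]'
python3 - <<'E'
from meas import *
p=ctrl.camera("wrist"); save(p,"w10",s=1.5)
go(.5975,.025,.086,4.8)
p=ctrl.camera("side"); save(p,"s10",(190,80,340,220),5); meas(p,False)
E
```

```text
t: 12.3
position: [0.5998, 0.025, 0.0885]
ee_rot: [[0.996, 0.084, 0.003], [0.084, -0.996, 0.002], [0.004, -0.002, -1.0]]
ft_force: [0.4, -1.2, 5.1]
width: -0.001
t 12.35 P [0.5998 0.025  0.0885] yaw 4.8 F [-0.2 -1.1  5.5] w -0.004
shift [-2.3 -0.2  2.5] turn [-0.1 -0.2  0. ]
knobtop 8 [0.5923 0.0223 0.0896] ((0.5940520763397217, 0.02333690971136093), 0.006525574252009392) band 25 [0.5449 0.0114 0.0438] plate ((0.5650479197502136, 0.03126080334186554), (0.2576604187488556, 0.17923682928085327), 18.732358932495117)
```

View pics/w10.png

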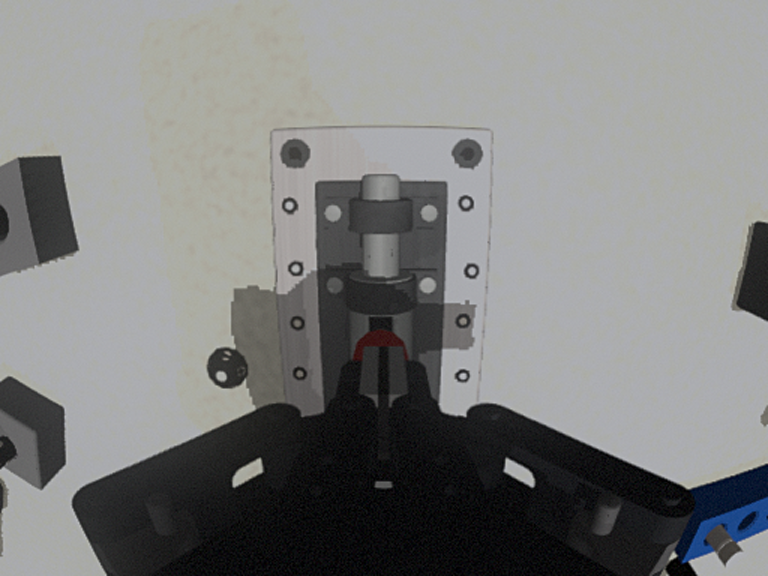

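View pics/s10.png

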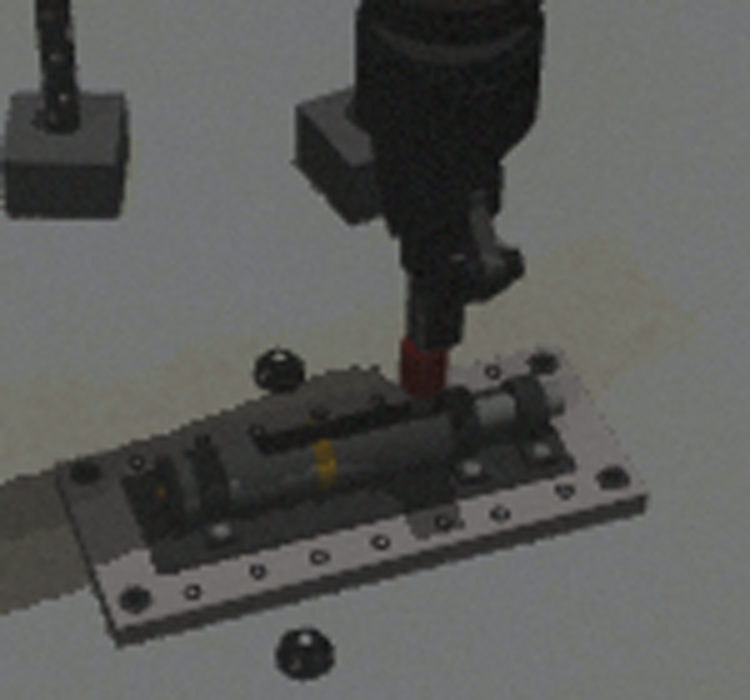

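The fingers shut completely (width 0) with 5 N upward, so the knob isn't between the pads; the tips seem to sit on top of it. I'll check the fingertip geometry in the clouds.

```bash
python3 - <<'E'
from meas import *
S=ctrl.camera("side"); T=ctrl.camera("top"); W=ctrl.camera("wrist")
for n,p,fi in (("s",S,False),("t",T,False),("w",W,True)):
    C=cloud(p,fi); hsv=cv2.cvtColor(p["pixels"],cv2.COLOR_RGB2HSV)
    red=((hsv[...,0]<8)|(hsv[...,0]>172))&(hsv[...,1]>120)&(np.hypot(C[...,0]-.6,C[...,1]-.025)<.04)
    k=C[red]; print(n,"red",len(k),k.min(0).round(4),k.max(0).round(4),k.mean(0).round(4))
    m=~red&(np.hypot(C[...,0]-.6,C[...,1]-.025)<.03)&(C[...,2]>.056)&(C[...,2]<.2)
    for z in np.arange(.056,.17,.008):
        q=C[m&(C[...,2]>=z)&(C[...,2]<z+.008)]
        if len(q): print("  ",round(z,3),len(q),q.min(0).round(3),q.max(0).round(3))
E
```

```text
s red 18 [0.5882 0.0149 0.0665] [0.6055 0.026  0.0934] [0.5934 0.0198 0.0856]
   0.056 4 [0.594 0.02  0.057] [0.599 0.026 0.059]
   0.064 17 [0.588 0.015 0.065] [0.606 0.024 0.072]
   0.072 21 [0.588 0.012 0.073] [0.605 0.026 0.08 ]
   0.08 26 [0.587 0.015 0.08 ] [0.608 0.025 0.088]
   0.088 14 [0.587 0.015 0.089] [0.61  0.032 0.096]
   0.096 26 [0.591 0.011 0.096] [0.614 0.031 0.104]
   0.104 32 [0.591 0.01  0.104] [0.614 0.032 0.112]
   0.112 31 [0.59  0.01  0.112] [0.612 0.034 0.119]
   0.12 12 [0.591 0.012 0.12 ] [0.608 0.025 0.126]
   0.128 17 [0.588 0.01  0.129] [0.607 0.05  0.136]
   0.136 31 [ 0.586 -0.003  0.136] [0.609 0.051 0.144]
   0.144 16 [ 0.589 -0.003  0.144] [0.6   0.03  0.152]
   0.152 32 [0.584 0.007 0.153] [0.608 0.038 0.16 ]
   0.16 30 [0.584 0.003 0.16 ] [0.601 0.038 0.168]
   0.168 33 [ 0.584 -0.003  0.168] [0.603 0.039 0.176]Traceback (most recent call last):
  File "<stdin>", line 6, in <module>
    return umr_minimum(a, axis, None, out, keepdims, initial, where)
ValueError: zero-size array to reduction operation minimum which has no identity
```

```bash
python3 - <<'E'
import cv2
a=cv2.imread("pics/w10.png")[300:520,260:500]; b=cv2.imread("pics/w2.png")[300:520,260:500]
import numpy as np
cv2.imwrite("pics/cmp.png",np.clip(np.hstack([cv2.resize(a,None,fx=1.6,fy=1.6),cv2.resize(b,None,fx=1.6,fy=1.6)]).astype(float)*1.8,0,255))
E
```

```text
[ WARN:0@0.086] global loadsave.cpp:1063 imwrite_ Unsupported depth image for selected encoder is fallbacked to CV_8U.
```

View pics/cmp.png

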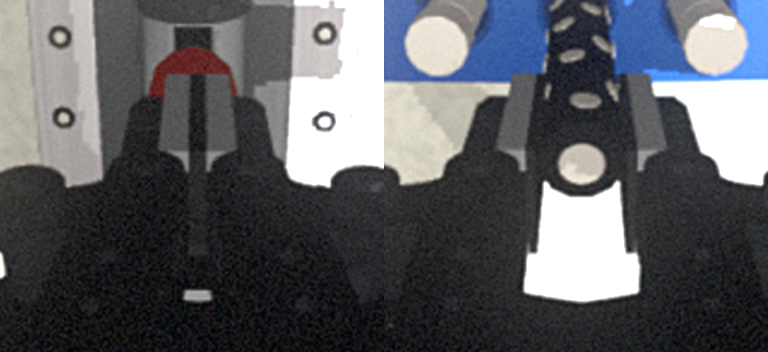

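The side cloud puts the shut fingertips at about z=0.09, resting on the knob top. So the tips are about level with the reported TCP, not 25 mm ahead of it. The tube grasp also fits this, since its top stuck out only part of the pad length. So I open, lift a little, and go about 25 mm lower.

```bash
python3 -m creep '[[-2.3,0,-8,0,0,0,0.6],[-2.3,0,-8,0,0,0,0.2],[-2.3,0,-8,0,0,0,0],[-2.3,0,-8,0,0,0,0],[-2.3,0,-8,0,0,0,0],[-2.3,0,-8,0,0,0,0]]'
python3 - <<'E'
from meas import *
p=ctrl.camera("wrist"); save(p,"w11",s=1.5); meas(p)
go(.5975,.025,.064,4.8)
p=ctrl.camera("side"); C=cloud(p); m=(C[...,0]>.57)&(C[...,0]<.63)&(C[...,2]>.095)&(C[...,2]<.14)&(abs(C[...,1]-.02)<.08)
q=C[m]; print(len(q),q.min(0)); 
E
```

```text
t: 13.15
position: [0.5973, 0.0248, 0.0961]
ee_rot: [[0.996, 0.084, 0.003], [0.084, -0.996, 0.002], [0.003, -0.002, -1.0]]
ft_force: [0.1, 0.0, 0.0]
width: 0.993
knobtop 1096 [0.5972 0.0262 0.0899] ((0.5960781574249268, 0.026089733466506004), 0.010913685895502567) band 266 [0.5448 0.0222 0.0458] plate ((0.5745060443878174, 0.03881300985813141), (0.23642992973327637, 0.17506718635559082), 15.047601699829102)
t 13.2 P [0.5973 0.0248 0.0962] yaw 4.8 F [-1.   0.3  0.1] w 0.998
shift [ 0.1 -0.1 32.2] turn [-0.1 -0.2  0. ]
172 [ 0.58433789 -0.03294121  0.10945291]
```

Open tips are at 0.109 with TCP at 0.096, which confirms it: 13 mm back when open, level with the TCP when shut. Descend 33 mm and close.

```bash
python3 -m creep '[[0,0,12,0,0,0,0],[0,0,24,0,0,0,0],[0,0,32,0,0,0,0],[0,0,33,0,0,0,0],[0,0,33,0,0,0,0.4],[0,0,33,0,0,0,0.7],[0,0,33,0,0,0,1],[0,0,33,0,0,0,1],[0,0,33,0,0,0,1],[0,0,33,0,0,0,1],[0,0,33,0,0,0,1]]'
python3 - <<'E'
from meas import *
p=ctrl.camera("wrist"); save(p,"w12",s=1.5)
go(.5975-.0515*.9965,.025-.0515*.0837,.064,4.8)
E
```

```text
t: 14.35
position: [0.5977, 0.0261, 0.064]
ee_rot: [[0.996, 0.084, 0.004], [0.084, -0.996, 0.003], [0.004, -0.003, -1.0]]
ft_force: [-1.2, 2.0, 5.3]
width: 0.234
t 14.4 P [0.5977 0.0261 0.064 ] yaw 4.8 F [-1.3  2.9  5.6] w 0.238
shift [-51.8   1.   -0.2] turn [-0.2 -0.2  0. ]
```

View pics/w12.png

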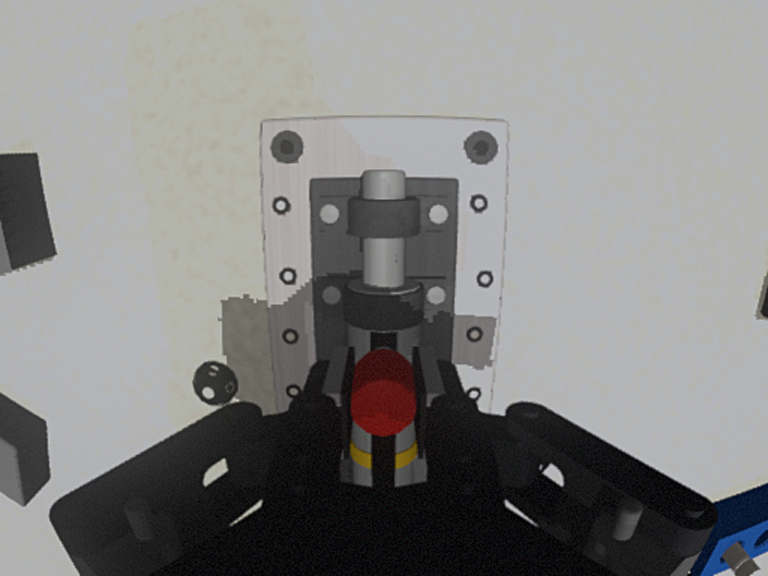

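The knob (383,400) is now gripped between the pads, width 0.24. Draw along tool -x.

```bash
python3 -m creep '[[-6,0,0,0,0,0,1],[-13,0,0,0,0,0,1],[-20,0,0,0,0,0,1],[-27,0,0,0,0,0,1],[-34,0,0,0,0,0,1],[-41,0,0,0,0,0,1],[-47,0,0,0,0,0,1],[-51.5,0,0,0,0,0,1],[-51.5,0,0,0,0,0,1],[-51.5,0,0,0,0,0,1],[-51.5,0,0,0,0,0,1],[-51.5,0,0,0,0,0,1]]'
cat > chk.py <<'E'
from meas import *
import sys
tag=sys.argv[1]
u=np.array([.9965,.0837]); m=np.array([-u[1],u[0]]); o=np.array([.565,.023])
for n in ("wrist","side","top"):
    p=ctrl.camera(n); fi=n=="wrist"; C=cloud(p,fi); hsv=cv2.cvtColor(p["pixels"],cv2.COLOR_RGB2HSV); h,s,v=[hsv[...,i].astype(int) for i in range(3)]
    near=np.hypot(C[...,0]-.57,C[...,1]-.02)<.1; Z=C[...,2]
    k=C[((h<8)|(h>172))&(s>120)&near&(Z>.06)&(Z<.097)]; b=C[(h>14)&(h<35)&(s>110)&near&(Z>.034)&(Z<.058)]
    nose=C[near&(Z>.025)]
    for nm,q in (("knob",k),("band",b)):
        if len(q)>3:
            l=(q[:,:2]-o)@u*1000; mm=(q[:,:2]-o)@m*1000; print(n,nm,len(q),"l",np.percentile(l,[2,50,98]).round(1),"m",np.percentile(mm,[2,50,98]).round(1))
    save(p,f"{n}_{tag}",None if fi else ((215,120,330,215) if n=="side" else (200,100,290,225)),1.5 if fi else 6 if n=="side" else 4)
go(.5975,.025,.064,4.8)
E
python3 chk.py a
```

```text
t: 15.6
position: [0.5526, 0.0223, 0.0642]
ee_rot: [[0.996, 0.085, 0.017], [0.085, -0.996, 0.006], [0.018, -0.004, -1.0]]
ft_force: [11.5, 3.2, -8.9]
width: 0.234
wrist knob 2068 l [-22.9  -9.8  -4. ] m [-9.1  0.5  9.8]
wrist band 22 l [-19.1 -17.4 -16.6] m [-10.7   0.7  11.6]
side knob 6 l [-22.8 -20.8 -18.9] m [-1.5  0.6  4.5]
side band 26 l [-93.8 -17.9 -14.7] m [-15.9 -10.    0.2]
t 15.75 P [0.5526 0.0224 0.0642] yaw 4.9 F [12.6  2.8 -9.5] w 0.234
shift [45.   1.2  0.9] turn [-0.2 -1.   0.1]
```

View pics/wrist_a.png

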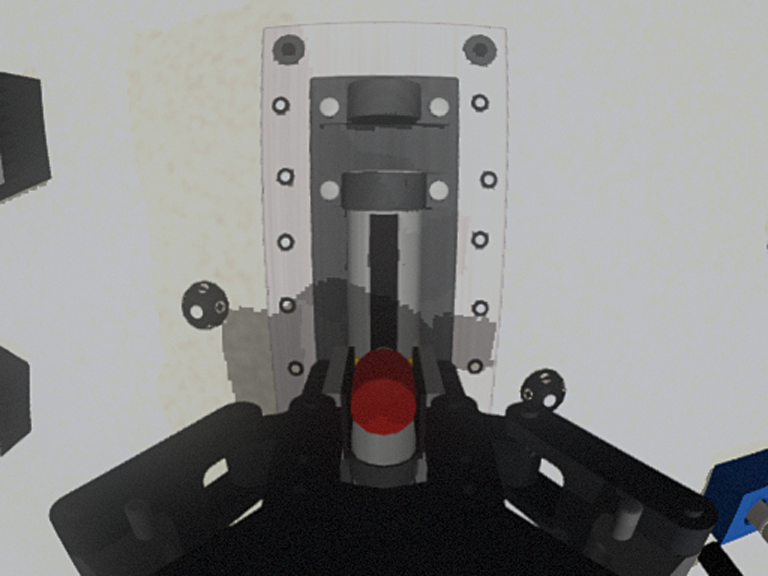

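View pics/side_a.png

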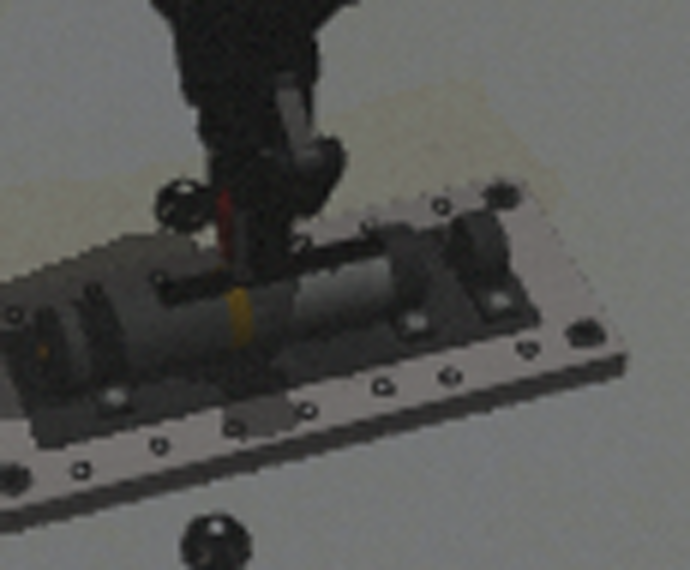

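The stem is about 6 mm short of the band: 45 of 51.5 mm, with the arm yielding about 6.5 mm at 12 N. I pull farther, allowing for that yield.

```bash
python3 -m creep '[[-8,0,0,0,0,0,1],[-10,0,0,0,0,0,1],[-12,0,0,0,0,0,1],[-13,0,0,0,0,0,1],[-13,0,0,0,0,0,1],[-13,0,0,0,0,0,1],[-13,0,0,0,0,0,1],[-13,0,0,0,0,0,1]]'
sed -i 's/(Z>.06)&(Z<.097)/(Z>(.0865 if fi else .06))\&(Z<.097)/' chk.py
python3 chk.py b
```

```text
t: 16.55
position: [0.5462, 0.0218, 0.0642]
ee_rot: [[0.996, 0.085, 0.031], [0.084, -0.996, 0.008], [0.032, -0.005, -0.999]]
ft_force: [13.3, 3.5, -10.4]
width: 0.238
wrist knob 1508 l [-29.8 -19.5 -11. ] m [-9.   0.5  9.8]
wrist band 235 l [-24.1 -18.4 -16.6] m [-14.5  -4.4  15.7]
side band 27 l [-55.7 -17.6 -14.1] m [-17.6 -11.6  -0.9]
t 16.7 P [0.5462 0.0218 0.0642] yaw 4.9 F [ 13.7   4.  -10.8] w 0.235
shift [51.3  1.2  1.9] turn [-0.3 -1.8  0.1]
```

View pics/wrist_b.png

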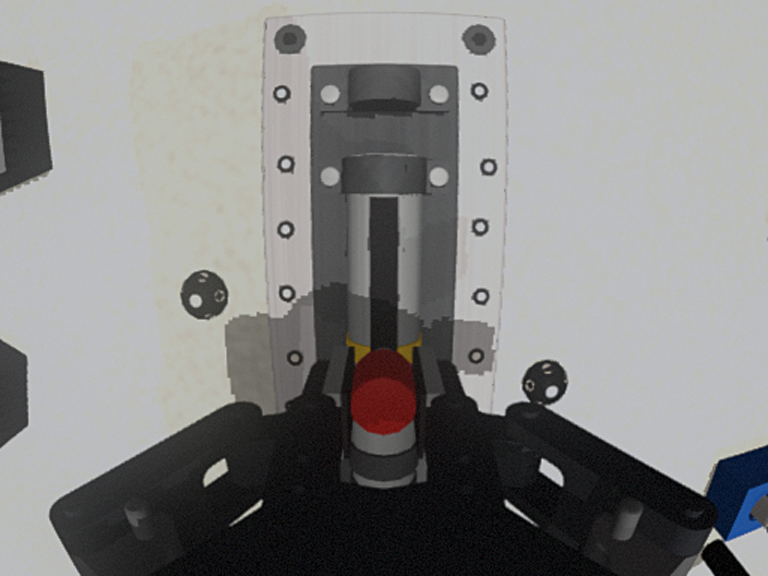

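View pics/side_b.png

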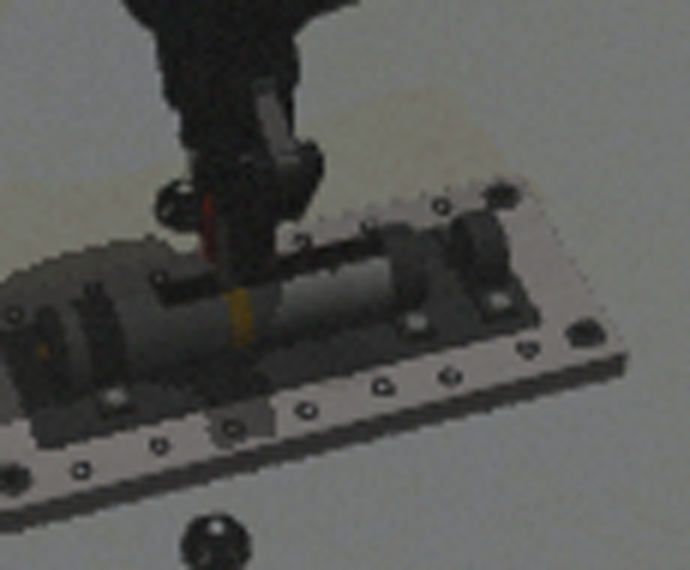

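The knob centre is at l=-20.4 mm and the band middle at -20.4 mm in the same wrist picture. TCP travel of 51.7 mm also matches the measured 51.5 mm. One last check on the tube, vials, domes and stability.

```bash
python3 - <<'E'
from fit import *
import pickle
p=ctrl.camera("side"); save(p,"s_end",s=1.5); C=cloud(p)
d=np.hypot(C[...,0]-.64,C[...,1]-.255); m=(d<.02)&(C[...,2]>.1)&(C[...,2]<.16); print("tube top", np.percentile(C[m][:,2],97) if m.sum() else None)
print(fitcyl(C,(.64,.255),.05,.135))
s0=pickle.load(open("side0.pkl","rb"))
print("rack diff",np.abs(p["pixels"][300:335,225:265].astype(int)-s0["pixels"][300:335,225:265]).mean())
go(.5462,.0218,.064,4.8)
E
```

```text
tube top 0.13665817951821985
(np.int64(5), array([ 0.642 ,  0.258 , -0.0448, -0.0377]), np.float64(0.0))
rack diff 5.720238095238095
t 16.75 P [0.5462 0.0218 0.0642] yaw 4.9 F [13.   3.2 -9.9] w 0.233
shift [-0.   0.   0.2] turn [-0.3 -1.8  0.1]
```

View pics/s_end.png

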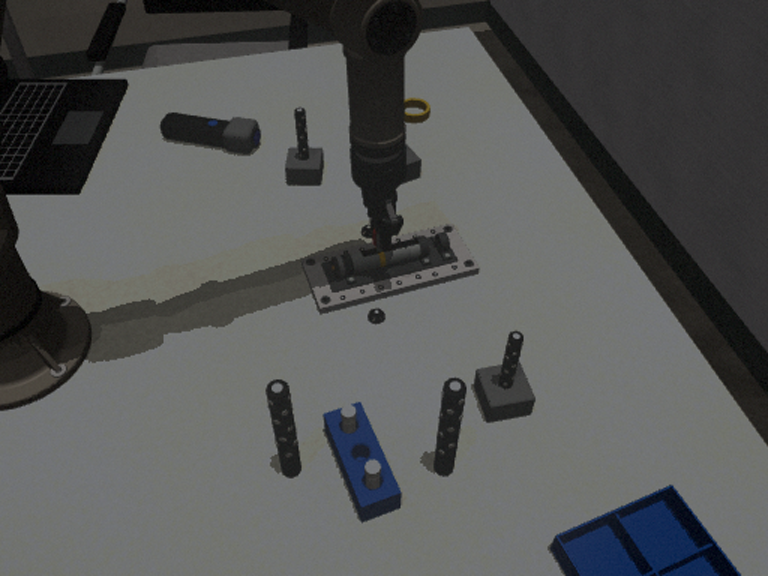

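The gripper holds the knob over the band at (383,255). The vials at (348,411) and (373,467) and the domes at (368,231) and (376,316) are in place. The pose is steady at about 13 N. Handing in.

```bash
python3 -c "
from cell import ctrl
print(ctrl.sign_off())"
```

```text
the job is handed in; nothing more can be done
None
```

The job is handed in at about 16.8 s of the 61 s, with the marker tube in the empty stand and the gripper holding the bolt drawn over the yellow band.

- **Marker tube:** I took the small tube from the rack's middle hole and left the two taller look-alikes alone. After I let go, three views showed it upright, fully down (top at about 0.139 m) and about 2 mm off the hole's axis.
- **Bolt:** I drew it 51.7 mm against a measured 51.5 mm. In the last wrist picture, knob and band middle agreed within about 1 mm, with the gripper steady against about 13 N.
- **Left alone:** the vials and marker domes looked unmoved in the last side picture.

What went wrong or disagreed:
- **First knob grasp:** it closed on top of the knob, pressing about 5 N. The shut fingertips turned out to be about level with the reported TCP, not 25 mm ahead of it, so I went 25 mm lower.
- **First pull:** it stopped about 6 mm short because the arm yielded to the spring, so I pulled farther.
- **Camera offset:** the wrist camera reads about 2.5 mm different in x from the fixed cameras, so I compared positions only within one picture.
- **Last tube check:** the arm hid most of the tube in the final side view, so it gave only a top height of about 0.137 m. The tube's position comes from the views taken just after I let it go.

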